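# Return the tester marker and lift the marker carrier

### The arm

A 6-joint arm with a two-finger parallel gripper is mounted at the origin on the work surface. World frame = base frame: x ahead of the robot, y to its left, z up, the work surface at z = 0. Lengths are in m, angles in rad, forces in N, time in s.
With the tool pointing down it reaches from about 0.35 to 0.975 m from the base axis. Payload 4.9 kg.
Tool frame: the origin (TCP) lies midway between the tips of the shut fingers; the grasp point (between the pads) lies manip.tcp_to_grasp behind it (manip.tcp_to_grasp is the distance from the TCP to the grasp point, in m); z points along the fingers, y is the line along which they close (so a half turn about z gives the same grasp; the last joint's range is limited). The gripper opens to 85 mm and grips with 20 to 120 N. Pads are 22 mm wide; open, the fingers measure 114 mm over their backs; the gripper's body (76 mm by 85 mm) begins 54 mm behind the grasp point. The pads swing forward as they close: fully open they stand 13 mm farther back than shut.
Start: joints at [-1.451, 0.053, 1.613, -0, 1.476, -0.119], TCP at [0.148, -0.607, 0.231] pointing down, gripper open.
Joint ranges: [-3.01, 3.01], [-1.01, 2.22], [0.06, 2.58], [-1.02, 4.17], [0.09, 2.62], [-3.14, 3.14]. Speed limits (rad/s): [2.57, 2.57, 3.14, 3.14, 3.14, 3.14].

### API

Orientations are given as a unit quaternion [w, x, y, z].
In Python, from plant import manip, grab_frame, calibration, job_done gives the robot as it stands.
- The arm moves only by the tool send_rows, never from a script. Its argument "rows" is a list of rows, each an object of numbers: "x", "y", "z": the shift along the tool's x, y, z normalised to -1 to 1, where 1 is 15 cm; "wx", "wy", "wz": the turn, a rotation vector about the tool's x, y, z normalised to -1 to 1, where 1 is pi/4 rad; "hand": the opening, from -1 (shut) to 1 (fully open). In form: [{"x": .., "y": .., "z": .., "wx": .., "wy": .., "wz": .., "hand": ..}, ...]. A call has exactly 10 rows; each row shifts and turns the commanded pose from where the row before left it, along the tool's axes as they then stand; what a row does not reach is not made up. A row lasts 1/12 s, in which the tool goes at most 41.7 mm and 7.16 degrees, less where a joint would pass 70% of its speed; a pose out of reach is approached as far as the arm can. A call with a number of a shift or a turn outside -1 to 1 is refused whole. A call with a gripper value outside its range is refused whole. The fingers move at their own pace and stop on an object; the grip force is fixed at half the most. Time passes only in rows, so rows that do not move let the fingers close, or fill a call up. It gives the time, the measured TCP pose, the force, the opening and the grip force at its end, in the units of the state.
- manip.state(): the state, without advancing time (a new reading comes with each control period).
- grab_frame(name): name is "scene" or "side" or "wrist"; returns the picture (480x640x3 uint8, blue, green, red); there is no depth.
- calibration(name): a dict with "camera_matrix" (3x3 intrinsics, pixels), "R" (3x3) and "t" (3): a world point X has camera coordinates R X + t. Camera axes: x right, y down, z forward; pixel columns grow to the right and rows downward; lengths in m; the calibration is good to about 2 mm. A picture is of the moment at which its call begins: read the wrist's pose just before it. calibration takes no time and is no camera call; for the wrist camera it gives the pose at the moment of the call.
- job_done(): hands the job in; it is judged then, once.
The state is a dict: "time": time; "joint_pos": joint angles; "joint_vel": joint speeds; "joint_efforts": joint torques, N m; "tool_pos": TCP position; "tool_rot": TCP orientation; "contact_force": force on the tool from outside, world axes, zero at the start; "ft_torque": the same for the moment, N m; "gripper_width": opening from 0.0 (shut) to 1.0 (fully open); "grasp_force": force on a finger pad.
Only numpy, scipy, OpenCV 4.12 (cv2) and the standard library are available. Lean on these libraries where they do the work, as an engineer would, in place of code of your own. Each camera call takes 0.05 s, during which the arm holds its last target. There are 200 camera calls.

### The job

A tester marker has been left standing in the small wooden block on the counter: put it upright back into the one empty marker hole of the plywood carrier, lowering it (not dropping it) until it stands on the carrier's floor, and let go of it. Then take the carrier by its dowel handle, lift it so that its underside is about 8 cm above the counter, and finish holding it there in the air, steady and level, so that I can wipe underneath; the program ends while holding. Do not tip the carrier or spill what stands in it, and leave the other things on the counter where they are.

Things in the scene. Friction and masses are not known exactly. Their poses are not given: they have to be found in the camera images.
- carrier: loose plywood marker tote, 150 (x) x 254 (y) mm: 8 mm floor, end panels tapering to 200 mm high, dowel handle along y. Deck at 62-70 mm has 19 mm marker holes at (+-56, +-30) mm, only (+56, +30) empty, and 58 mm bays at (0, +-80) mm for jar and cup. 420 g (+-10 %) centred, 800 g loaded. Origin: centre of underside; z up, x away from the robot within 20 degrees
- empty_hole (a point): centre of the empty 19 mm marker hole at the deck's upper face, chamfered, 70 mm above the carrier's underside and 62 mm above its floor; axes as the carrier's. A marker goes through the deck and stands on the floor, 78 mm of it above the deck. Nearest marker 60 mm away along y; the handle passes 56 mm aside and 108 mm higher
- handle (a point): middle of the round wooden dowel handle, 18 mm diameter, 236 mm free length, axis along the carrier's y, 178 mm above its underside. Tops of seated markers are at 148 mm, 56 mm to either side. Axes as the carrier's
- tester_marker: the marker to put back, loose, upright in the tester block: straight round body 15 mm diameter, 140 mm long, 30 g, white barrel, upper 42 mm a black cap of the same diameter, foot chamfered over 4 mm. Origin: centre of its foot; z along it to the cap. In the block its foot is 10 mm above the counter, its top at 150 mm, 100 mm of it free
- tester_block: fixed block of pale wood 50 (x) x 90 (y) x 50 (z) mm on the counter with two 17 mm holes, 40 mm deep, at y = +22 mm (the tester marker stands in it) and y = -22 mm (empty). Origin: centre of its underside
- paint_jar: full glass paint jar, black lid, 54 mm diameter, 80 mm high, 220 g (+-20 %), loose in one end bay of the carrier (either end), standing on its floor. The loaded carrier balances about 17 mm from the handle's middle towards the jar. Origin: centre of its underside; z up
- rinse_cup: empty clear plastic cup, 54 mm rim diameter, 90 mm high, 40 g, loose in the carrier's other end bay. Origin: centre of its underside; z up
- stock_marker0: paint marker like the tester marker (15 mm diameter, 140 mm long, 30 g, upright, cap up, loose), standing in the hole at (+56, -30) mm of the carrier, its foot on the carrier's floor. Origin: centre of its foot; z along it towards the cap
- stock_marker1: paint marker like the tester marker (15 mm diameter, 140 mm long, 30 g, upright, cap up, loose), standing in the hole at (-56, +30) mm of the carrier, its foot on the carrier's floor. Origin: centre of its foot; z along it towards the cap
- stock_marker2: paint marker like the tester marker (15 mm diameter, 140 mm long, 30 g, upright, cap up, loose), standing in the hole at (-56, -30) mm of the carrier, its foot on the carrier's floor. Origin: centre of its foot; z along it towards the cap
- tape_roll: bystander: roll of masking tape lying flat, 68 mm diameter, 19 mm high. Origin: centre of its underside
- eraser: bystander: eraser 58 x 22 x 12 mm. Origin: centre of its underside
- ink_bottle: bystander: small glass ink bottle, 44 mm diameter, 55 mm high. Origin: centre of its underside
- tube_carton: bystander: flat carton 42 x 160 x 30 mm. Origin: centre of its underside
- stapler: bystander: desk stapler 130 x 32 x 50 mm. Origin: centre of its underside

How it is judged:
By the outcome, as a careful person would: the job done as asked, in the order asked, and still so for the second after the job is handed in, while the arm keeps its last pose, push and grip.
It also fails if it takes over 64 s, if anything falls off the work surface, if the arm or the gripper's body presses on something with over 40 N, if the wrist force passes 120 N, or if a joint passes its speed limit or range.

## Working session

There is one attempt and no reset: what is moved stays moved. The work goes in short steps, Python scripts to look and compute and a tool call to move; the robot and the scene stay as the last step left them, time stands still between calls to the robot, and variables do not carry over. Pictures are saved under pics/ and viewed, at most 10 in all, crops included, and the job is handed in when it is done.

Besides the shell and the picture viewer there is one more tool, called by a JSON object that holds its "name" and its "arguments". send_rows: Moves the arm, as the interface text tells. Scaled input: -1 to 1 covers 15 cm each way for a shift and pi/4 rad each way for a turn. Its arguments: {"type":"object","properties":{"rows":{"type":"array","items":{"type":"object","properties":{"x":{"type":"number","minimum":-1,"maximum":1},"y":{"type":"number","minimum":-1,"maximum":1},"z":{"type":"number","minimum":-1,"maximum":1},"wx":{"type":"number","minimum":-1,"maximum":1},"wy":{"type":"number","minimum":-1,"maximum":1},"wz":{"type":"number","minimum":-1,"maximum":1},"hand":{"type":"number"}}}}},"required":["rows"]}

```bash
ls; mkdir -p pics; python3 - <<'E'
from plant import manip, grab_frame, calibration
import cv2,numpy as np
s=manip.state(); print(s['time'],s['tool_pos'],s['tool_rot'],s['gripper_width'],manip.tcp_to_grasp)
for n in("scene","side","wrist"):
    c=calibration(n); print(n,c['camera_matrix'][0],-np.array(c['R']).T@np.array(c['t']))
    cv2.imwrite(f"pics/{n}0.png",grab_frame(n))
E
```

```text
pics
0.0 [ 0.14776896 -0.60663105  0.23004393] [-1.05044146e-03  9.92878920e-01  1.19123243e-01  3.49945290e-06] 1.0015130707522533 0.0187
scene [512.11088299   0.         328.36371201] [ 1.20225476 -0.7078168   0.97410904]
side [519.8092079    0.         328.94851857] [ 0.28423424 -0.52016674  0.90142708]
wrist [420.55467745   0.         319.03303525] [ 0.21308074 -0.59061159  0.37217841]
```

View pics/scene0.png

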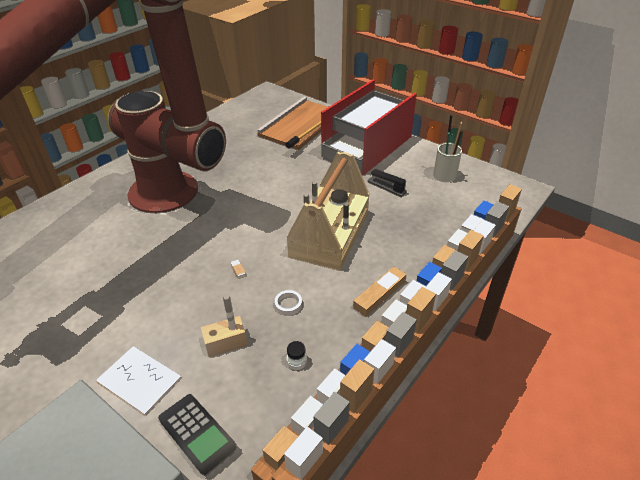

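View pics/side0.png

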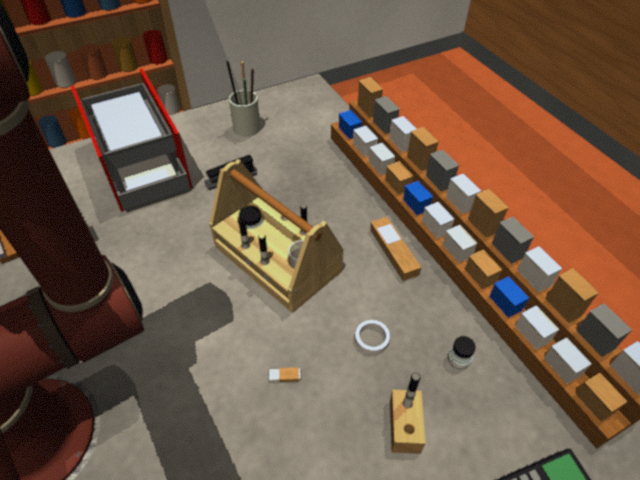

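The scene view shows the block near (225,335) and the carrier near (330,210). The side view shows them near (408,420) and (275,235), with the marker's cap at (414,382). I'll enlarge both views for accurate pixels.

```bash
python3 - <<'E'
import cv2,numpy as np
a=cv2.imread('pics/scene0.png');b=cv2.imread('pics/side0.png')
def crop(im,x,y,w,h):
    c=cv2.resize(im[y:y+h,x:x+w],(400,300),interpolation=cv2.INTER_CUBIC)
    for k in range(0,w,10): cv2.line(c,(k*400//w,0),(k*400//w,8 if (x+k)%50 else 20),(0,0,255),1)
    for k in range(0,h,10): cv2.line(c,(0,k*300//h),(8 if (y+k)%50 else 20,k*300//h),(0,0,255),1)
    return c
o=np.vstack([np.hstack([crop(a,270,140,160,120),crop(b,200,150,160,160*3//4+0 or 1) if 0 else crop(b,200,155,200,150)]),
 np.hstack([crop(a,190,290,80,60),crop(b,370,370,120,90)])])
cv2.imwrite('pics/crops.png',o)
E
```

```text
(no output)
```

View pics/crops.png

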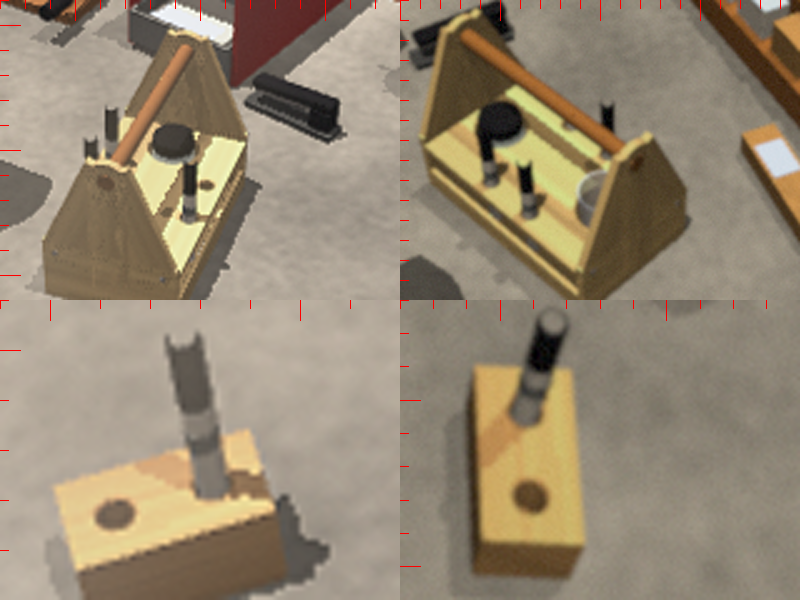

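Crop readings, as scene and side pixels:

| Feature | Scene | Side |
|---|---|---|
| Tester top | (227,298) | (415.6,376.3) |
| Block's empty hole | (213,332.6) | (409,429) |
| Dowel end near the cup | (318,204) | (310,229) |
| Dowel end near the jar | (345,160) | (233.5,172.5) |
| Empty carrier hole | (353,214) | (284,218) |

The jar is in the far (+y) bay.

```bash
cat > h.py <<'E'
import numpy as np
from plant import manip, grab_frame, calibration
def ray(c,p):
    K,R,t=(np.array(c[k],float) for k in("camera_matrix","R","t")); t=t.ravel()
    d=R.T@np.linalg.inv(K)@np.array([p[0],p[1],1.]); return -R.T@t,d/np.linalg.norm(d)
def tri(*cp):
    A=0;b=0;L=[ray(c,p) for c,p in cp]
    for o,d in L:
        P=np.eye(3)-np.outer(d,d);A=A+P;b=b+P@o
    X=np.linalg.solve(A,b); return X,max(np.linalg.norm((np.eye(3)-np.outer(d,d))@(X-o)) for o,d in L)
def plane(c,p,z):
    o,d=ray(c,p); return o+d*(z-o[2])/d[2]
def proj(c,X):
    K,R,t=(np.array(c[k],float) for k in("camera_matrix","R","t")); q=K@(R@X+t.ravel()); return q[:2]/q[2]
E
python3 - <<'E'
from h import *
np.set_printoptions(precision=4,suppress=True)
a=calibration('scene');b=calibration('side')
for n,p,q,z in [('top',(226.8,298),(415.6,376.3),.15),('base',(232.2,328.6),(406.9,405.4),.05),('bhole',(213,332.6),(409,429.1),.05),
 ('hNear',(318,204),(310,229),.178),('hFar',(344.8,160),(233.5,172.5),.178),('empty',(352.8,214),(284,218),.07),('s0top',(346,204.8),(303.5,206.5),.148)]:
    print(n,*tri((a,p),(b,q)),plane(a,p,z),plane(b,q,z))
for p in [(243.5,220),(262.5,237.5)]: print(plane(b,p,.148))
c=calibration('wrist');print(np.array(c['R']),ray(c,(320,240)))
E
```

```text
top [ 0.5902 -0.2672  0.1469] 0.0011895511924760434 [ 0.5923 -0.2675  0.15  ] [ 0.5885 -0.2694  0.15  ]
base [ 0.5888 -0.2688  0.0421] 0.0018327490597225163 [ 0.5939 -0.2705  0.05  ] [ 0.5854 -0.2729  0.05  ]
bhole [ 0.5668 -0.3058  0.0482] 0.001870450627749294 [ 0.568  -0.3046  0.05  ] [ 0.5657 -0.3082  0.05  ]
hNear [0.5736 0.063  0.1818] 0.005915346717942305 [0.5682 0.0749 0.178 ] [0.5729 0.0585 0.178 ]
hFar [0.5057 0.2723 0.1781] 0.0016101053707884797 [0.5047 0.275  0.178 ] [0.5053 0.27   0.178 ]
empty [0.5834 0.2077 0.0644] 0.0022167676849195995 [0.5864 0.2051 0.07  ] [0.5806 0.1999 0.07  ]
s0top [0.6027 0.1466 0.1457] 0.0013636318511025904 [0.6038 0.1461 0.148 ] [0.6012 0.1427 0.148 ]
[0.4801 0.1646 0.148 ]
[0.4946 0.1054 0.148 ]
[[ 0.2374 -0.9714 -0.003 ]
 [-0.9362 -0.2296  0.2661]
 [-0.2591 -0.0603 -0.964 ]] (array([ 0.2131, -0.5907,  0.3723]), array([-0.2584, -0.0625, -0.964 ]))
```

View pics/wrist0.png

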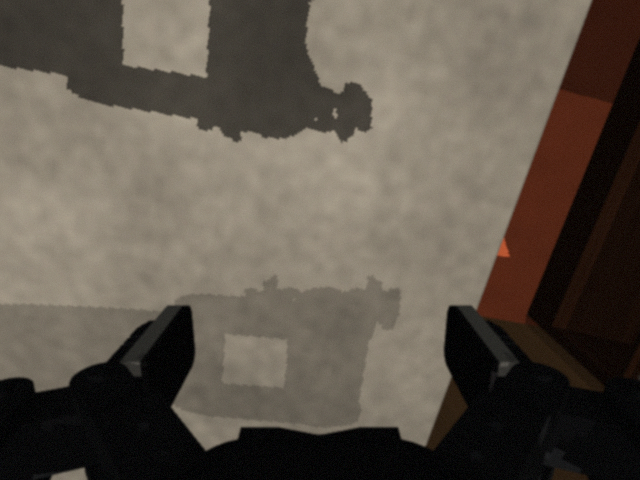

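The wrist view shows only the counter and shadows so far. Next I move above the tester.

{"name": "send_rows", "arguments": {"rows": [{"x": 0.17, "y": -0.075, "hand": 1}, {"x": 0.17, "y": -0.075, "hand": 1}, {"x": 0.17, "y": -0.075, "hand": 1}, {"x": 0.17, "y": -0.075, "hand": 1}, {"x": 0.17, "y": -0.075, "hand": 1}, {"x": 0.17, "y": -0.075, "hand": 1}, {"x": 0.17, "y": -0.075, "hand": 1}, {"x": 0.17, "y": -0.075, "hand": 1}, {"x": 0.17, "y": -0.075, "hand": 1}, {"x": 0.17, "y": -0.075, "hand": 1}]}}

```text
invalid input at $.rows[0]: expected keys x, y, z, wx, wy, wz, hand
```

{"name": "send_rows", "arguments": {"rows": [{"x": 0.17, "y": -0.075, "hand": 1}, {"x": 0.17, "y": -0.075, "hand": 1}, {"x": 0.17, "y": -0.075, "hand": 1}, {"x": 0.17, "y": -0.075, "hand": 1}, {"x": 0.17, "y": -0.075, "hand": 1}, {"x": 0.17, "y": -0.075, "hand": 1}, {"x": 0.17, "y": -0.075, "hand": 1}, {"x": 0.17, "y": -0.075, "hand": 1}, {"x": 0.12, "y": -0.05, "hand": 1}, {"hand": 1}]}}

```text
invalid input at $.rows[0]: expected keys x, y, z, wx, wy, wz, hand
```

```bash
python3 - <<'E'
from h import *
import cv2
s=manip.state();print(s['tool_pos'],s['tool_rot'],s['joint_pos'])
c=calibration('wrist');np.save('w1.npy',c,allow_pickle=True);im=grab_frame('wrist');cv2.imwrite('pics/w1.png',im)
print(proj(c,np.array([.590,-.268,.15])),proj(c,np.array([.590,-.268,.05])))
E
```

```text
[ 0.14775473 -0.60679436  0.23035776] [-7.92822030e-04  9.92883815e-01  1.19084430e-01 -7.24407833e-06] [-1.45102958e+00  5.32200752e-02  1.61394256e+00 -1.39179311e-05
  1.47601566e+00 -1.18967398e-01]
[ -647.24652743 -1863.52136036] [-165.41128204 -873.78415318]
```

View pics/w1.png

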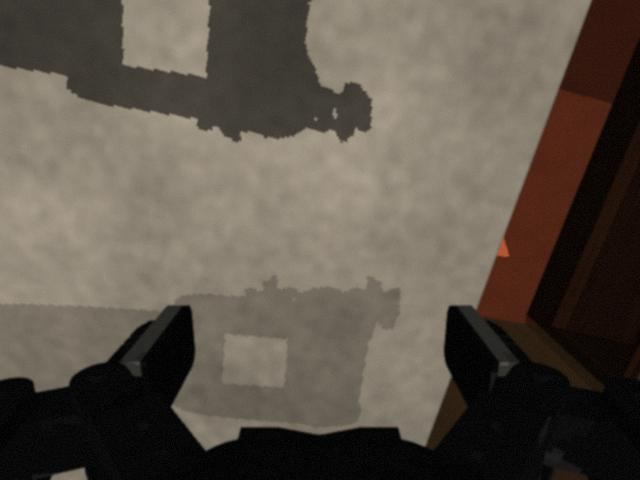

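The call was refused because every key is required, so the picture is unchanged and the arm hasn't moved. Resending.

{"name": "send_rows", "arguments": {"rows": [{"x": 0.17, "y": -0.075, "z": 0, "wx": 0, "wy": 0, "wz": 0, "hand": 1}, {"x": 0.17, "y": -0.075, "z": 0, "wx": 0, "wy": 0, "wz": 0, "hand": 1}, {"x": 0.17, "y": -0.075, "z": 0, "wx": 0, "wy": 0, "wz": 0, "hand": 1}, {"x": 0.17, "y": -0.075, "z": 0, "wx": 0, "wy": 0, "wz": 0, "hand": 1}, {"x": 0.17, "y": -0.075, "z": 0, "wx": 0, "wy": 0, "wz": 0, "hand": 1}, {"x": 0.17, "y": -0.075, "z": 0, "wx": 0, "wy": 0, "wz": 0, "hand": 1}, {"x": 0.17, "y": -0.075, "z": 0, "wx": 0, "wy": 0, "wz": 0, "hand": 1}, {"x": 0.17, "y": -0.075, "z": 0, "wx": 0, "wy": 0, "wz": 0, "hand": 1}, {"x": 0.17, "y": -0.075, "z": 0, "wx": 0, "wy": 0, "wz": 0, "hand": 1}, {"x": 0.17, "y": -0.075, "z": 0, "wx": 0, "wy": 0, "wz": 0, "hand": 1}]}}

```text
time: 1.03
tool_pos: [0.3699, -0.4365, 0.2311]
tool_rot: [-0.0, 0.993, 0.119, -0.0]
contact_force: [0.5, 0.3, 0.0]
gripper_width: 1.002
grasp_force: 0.0
```

{"name": "send_rows", "arguments": {"rows": [{"x": 0.17, "y": -0.075, "z": 0, "wx": 0, "wy": 0, "wz": 0, "hand": 1}, {"x": 0.17, "y": -0.075, "z": 0, "wx": 0, "wy": 0, "wz": 0, "hand": 1}, {"x": 0.17, "y": -0.075, "z": 0, "wx": 0, "wy": 0, "wz": 0, "hand": 1}, {"x": 0.17, "y": -0.075, "z": 0, "wx": 0, "wy": 0, "wz": 0, "hand": 1}, {"x": 0.17, "y": -0.075, "z": 0, "wx": 0, "wy": 0, "wz": 0, "hand": 1}, {"x": 0.17, "y": -0.075, "z": 0, "wx": 0, "wy": 0, "wz": 0, "hand": 1}, {"x": 0.17, "y": -0.075, "z": 0, "wx": 0, "wy": 0, "wz": 0, "hand": 1}, {"x": 0.17, "y": -0.075, "z": 0, "wx": 0, "wy": 0, "wz": 0, "hand": 1}, {"x": 0.1, "y": -0.05, "z": 0, "wx": 0, "wy": 0, "wz": 0, "hand": 1}, {"x": 0, "y": 0, "z": 0, "wx": 0, "wy": 0, "wz": 0, "hand": 1}]}}

```text
time: 1.87
tool_pos: [0.5606, -0.2887, 0.2309]
tool_rot: [-0.001, 0.993, 0.121, 0.0]
contact_force: [0.1, -0.1, -0.0]
gripper_width: 0.998
grasp_force: 0.0
```

```bash
python3 - <<'E'
from h import *
import cv2
s=manip.state();print(s['time'],s['tool_pos'],s['tool_rot'],s['joint_pos'])
c=calibration('wrist');np.save('w1.npy',c,allow_pickle=True);im=grab_frame('wrist');cv2.imwrite('pics/w1.png',im)
print(proj(c,np.array([.590,-.268,.15])),proj(c,np.array([.590,-.268,.05])))
E
```

```text
1.8667 [ 0.56062614 -0.28869777  0.23085612] [-5.56396654e-04  9.92660854e-01  1.20930094e-01  1.79658444e-04] [-5.93960999e-01  6.62532873e-02  1.59952081e+00  1.08057433e-03
  1.47627706e+00  7.34279457e-01]
[296.12269794 189.94779263] [303.34884986 170.14998013]
```

View pics/w1.png

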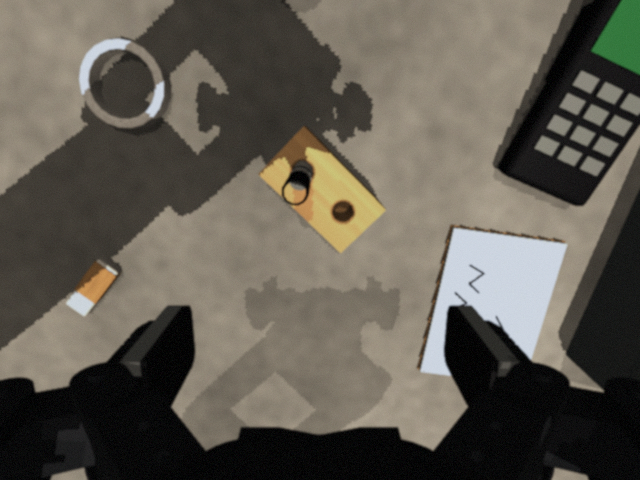

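The wrist view shows the cap's top circle centred at (296,190), exactly where the two-view point (0.590, -0.268, 0.15) projects. The block's empty hole is at (343,211). Next: go over the marker, descend to a TCP z of about 0.111, and close.

{"name": "send_rows", "arguments": {"rows": [{"x": 0.11, "y": -0.045, "z": 0, "wx": 0, "wy": 0, "wz": 0, "hand": 1}, {"x": 0.113, "y": -0.042, "z": 0, "wx": 0, "wy": 0, "wz": 0, "hand": 1}, {"x": 0, "y": 0, "z": 0.1, "wx": 0, "wy": 0, "wz": 0, "hand": 1}, {"x": 0, "y": 0, "z": 0.15, "wx": 0, "wy": 0, "wz": 0, "hand": 1}, {"x": 0, "y": 0, "z": 0.15, "wx": 0, "wy": 0, "wz": 0, "hand": 1}, {"x": 0, "y": 0, "z": 0.15, "wx": 0, "wy": 0, "wz": 0, "hand": 1}, {"x": 0, "y": 0, "z": 0.15, "wx": 0, "wy": 0, "wz": 0, "hand": 1}, {"x": 0, "y": 0, "z": 0.1, "wx": 0, "wy": 0, "wz": 0, "hand": 1}, {"x": 0, "y": 0, "z": 0, "wx": 0, "wy": 0, "wz": 0, "hand": 1}, {"x": 0, "y": 0, "z": 0, "wx": 0, "wy": 0, "wz": 0, "hand": 1}]}}

```text
time: 2.75
tool_pos: [0.5869, -0.2707, 0.1101]
tool_rot: [-0.001, 0.993, 0.119, -0.001]
contact_force: [-1.2, 1.0, 1.1]
gripper_width: 0.999
grasp_force: 0.0
```

{"name": "send_rows", "arguments": {"rows": [{"x": 0, "y": 0, "z": 0, "wx": 0, "wy": 0, "wz": 0, "hand": -1}, {"x": 0, "y": 0, "z": 0, "wx": 0, "wy": 0, "wz": 0, "hand": -1}, {"x": 0, "y": 0, "z": 0, "wx": 0, "wy": 0, "wz": 0, "hand": -1}, {"x": 0, "y": 0, "z": 0, "wx": 0, "wy": 0, "wz": 0, "hand": -1}, {"x": 0, "y": 0, "z": 0, "wx": 0, "wy": 0, "wz": 0, "hand": -1}, {"x": 0, "y": 0, "z": 0, "wx": 0, "wy": 0, "wz": 0, "hand": -1}, {"x": 0, "y": 0, "z": 0, "wx": 0, "wy": 0, "wz": 0, "hand": -1}, {"x": 0, "y": 0, "z": 0, "wx": 0, "wy": 0, "wz": 0, "hand": -1}, {"x": 0, "y": 0, "z": 0, "wx": 0, "wy": 0, "wz": 0, "hand": -1}, {"x": 0, "y": 0, "z": 0, "wx": 0, "wy": 0, "wz": 0, "hand": -1}]}}

```text
time: 3.58
tool_pos: [0.5884, -0.2702, 0.112]
tool_rot: [-0.0, 0.993, 0.119, 0.0]
contact_force: [-1.2, 3.4, 6.1]
gripper_width: 0.158
grasp_force: 58.7
```

The marker is gripped with the opening at 0.158 and a pad force of 58.7 N. Lifting straight up by 0.21 m.

{"name": "send_rows", "arguments": {"rows": [{"x": 0, "y": 0, "z": -0.1, "wx": 0, "wy": 0, "wz": 0, "hand": -1}, {"x": 0, "y": 0, "z": -0.15, "wx": 0, "wy": 0, "wz": 0, "hand": -1}, {"x": 0, "y": 0, "z": -0.2, "wx": 0, "wy": 0, "wz": 0, "hand": -1}, {"x": 0, "y": 0, "z": -0.2, "wx": 0, "wy": 0, "wz": 0, "hand": -1}, {"x": 0, "y": 0, "z": -0.2, "wx": 0, "wy": 0, "wz": 0, "hand": -1}, {"x": 0, "y": 0, "z": -0.2, "wx": 0, "wy": 0, "wz": 0, "hand": -1}, {"x": 0, "y": 0, "z": -0.2, "wx": 0, "wy": 0, "wz": 0, "hand": -1}, {"x": 0, "y": 0, "z": -0.15, "wx": 0, "wy": 0, "wz": 0, "hand": -1}, {"x": 0, "y": 0, "z": 0, "wx": 0, "wy": 0, "wz": 0, "hand": -1}, {"x": 0, "y": 0, "z": 0, "wx": 0, "wy": 0, "wz": 0, "hand": -1}]}}

```text
time: 4.42
tool_pos: [0.5887, -0.2713, 0.3239]
tool_rot: [0.002, 0.993, 0.119, 0.002]
contact_force: [-0.6, 0.2, -1.3]
gripper_width: 0.155
grasp_force: 58.6
```

{"name": "send_rows", "arguments": {"rows": [{"x": 0.02, "y": -0.08, "z": 0, "wx": 0, "wy": 0, "wz": 0, "hand": -1}, {"x": 0.039, "y": -0.16, "z": 0, "wx": 0, "wy": 0, "wz": 0, "hand": -1}, {"x": 0.039, "y": -0.16, "z": 0, "wx": 0, "wy": 0, "wz": 0, "hand": -1}, {"x": 0.039, "y": -0.16, "z": 0, "wx": 0, "wy": 0, "wz": 0, "hand": -1}, {"x": 0.039, "y": -0.16, "z": 0, "wx": 0, "wy": 0, "wz": 0, "hand": -1}, {"x": 0.039, "y": -0.16, "z": 0, "wx": 0, "wy": 0, "wz": 0, "hand": -1}, {"x": 0.039, "y": -0.16, "z": 0, "wx": 0, "wy": 0, "wz": 0, "hand": -1}, {"x": 0.039, "y": -0.16, "z": 0, "wx": 0, "wy": 0, "wz": 0, "hand": -1}, {"x": 0.039, "y": -0.16, "z": 0, "wx": 0, "wy": 0, "wz": 0, "hand": -1}, {"x": 0.039, "y": -0.16, "z": 0, "wx": 0, "wy": 0, "wz": 0, "hand": -1}]}}

```text
time: 5.25
tool_pos: [0.5869, -0.0337, 0.3183]
tool_rot: [-0.001, 0.993, 0.119, -0.002]
contact_force: [-0.2, 0.5, -0.3]
gripper_width: 0.158
grasp_force: 58.6
```

{"name": "send_rows", "arguments": {"rows": [{"x": 0.039, "y": -0.16, "z": 0, "wx": 0, "wy": 0, "wz": 0, "hand": -1}, {"x": 0.039, "y": -0.16, "z": 0, "wx": 0, "wy": 0, "wz": 0, "hand": -1}, {"x": 0.039, "y": -0.16, "z": 0, "wx": 0, "wy": 0, "wz": 0, "hand": -1}, {"x": 0.039, "y": -0.16, "z": 0, "wx": 0, "wy": 0, "wz": 0, "hand": -1}, {"x": 0.039, "y": -0.16, "z": 0, "wx": 0, "wy": 0, "wz": 0, "hand": -1}, {"x": 0.02, "y": -0.08, "z": 0, "wx": 0, "wy": 0, "wz": 0, "hand": -1}, {"x": 0, "y": 0, "z": 0, "wx": 0, "wy": 0, "wz": 0, "hand": -1}, {"x": 0, "y": 0, "z": 0, "wx": 0, "wy": 0, "wz": 0, "hand": -1}, {"x": 0, "y": 0, "z": 0, "wx": 0, "wy": 0, "wz": 0, "hand": -1}, {"x": 0, "y": 0, "z": 0, "wx": 0, "wy": 0, "wz": 0, "hand": -1}]}}

```text
time: 6.08
tool_pos: [0.5883, 0.0989, 0.3209]
tool_rot: [0.0, 0.993, 0.118, -0.0]
contact_force: [0.4, 0.4, -0.2]
gripper_width: 0.157
grasp_force: 58.6
```

```bash
python3 - <<'E'
from h import *
import cv2,pickle
s=manip.state();print(s['time'],s['tool_pos'],s['tool_rot'],s['joint_pos'])
c=calibration('wrist');pickle.dump(c,open('w2.p','wb'));im=grab_frame('wrist');cv2.imwrite('pics/w2.png',im)
for n,X in dict(empty=[.585,.203,.07],s0=[.602,.1445,.148],s1=[.480,.1646,.148],s2=[.4946,.1054,.148]).items(): print(n,proj(c,np.array(X)))
E
```

```text
6.0833 [0.58833891 0.09889849 0.32092655] [ 1.79289614e-04  9.92970589e-01  1.18360802e-01 -3.11402583e-04] [ 4.20364088e-02 -5.15154928e-02  1.56955901e+00 -4.05766698e-04
  1.62414267e+00  1.37553337e+00]
empty [210.31011122 175.08005864]
s0 [265.21697083 183.71365543]
s1 [211.15007674 322.1802507 ]
s2 [285.35792641 321.96956777]
```

View pics/w2.png

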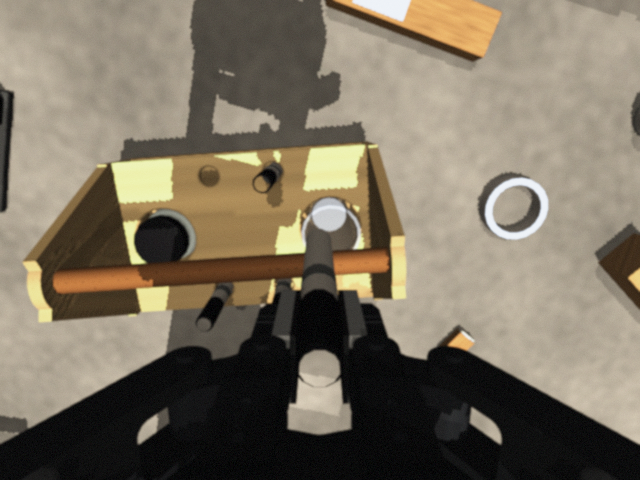

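The wrist view shows:
- empty hole at (209,175)
- stock markers' tops at about (265,182) and (206,323)
- dowel from (55,281) to (388,262)
- held marker's foot at (329,215), its cap at (320,365)

Now I refine the dowel and hole by mask.

```bash
python3 - <<'E'
from h import *
import cv2,pickle
np.set_printoptions(precision=4,suppress=True)
c=pickle.load(open('w2.p','rb'));im=cv2.imread('pics/w2.png')
h=cv2.cvtColor(im,cv2.COLOR_BGR2HSV)
m=((h[...,0]<13)&(h[...,1]>150)&(h[...,2]>70)).astype(np.uint8);m[:235]=0;m[310:]=0;m[:,:40]=0;m[:,400:]=0
m=cv2.morphologyEx(m,cv2.MORPH_OPEN,np.ones((3,3)))
cols=[x for x in range(40,400) if m[:,x].sum()>10]; mid=[np.mean(np.nonzero(m[:,x])[0]) for x in cols]
k=np.polyfit(cols,mid,1);print('dowel cols',cols[0],cols[-1],k)
A=plane(c,(cols[0],np.polyval(k,cols[0])),.178);B=plane(c,(cols[-1],np.polyval(k,cols[-1])),.178)
print(A,B,(A+B)/2,np.linalg.norm(A-B),'yaw',np.degrees(np.arctan2(-(A-B)[0],(A-B)[1])))
# empty hole vs surroundings
roi=im[160:192,192:228].astype(int).sum(2); print(roi[::3,::2])
g=cv2.cvtColor(im,cv2.COLOR_BGR2GRAY)
E=plane(c,(209,175),.07);print('empty',E)
a=calibration('scene');b=calibration('side')
print(tri((a,(352.8,214)),(b,(284,218)),(c,(209,175))))
print('s0',tri((a,(346,204.8)),(b,(303.5,206.5)),(c,(265,182))),'s1',tri((b,(243.5,220)),(c,(205,323))))
print('handle far',tri((a,(344.8,160)),(b,(233.5,172.5)),(c,(57,281))))
f=(329,215);print('foot',plane(c,f,.219), 'cap side',plane(c,(320,365),.358))
print('held axis if vertical, foot proj',proj(c,np.array([.5883,.0989,.219])),'top',proj(c,np.array([.5883,.0989,.359])))
E
```

```text
Traceback (most recent call last):
TypeError: expected non-empty vector for x
```

```bash
cat > t.py <<'E'
from h import *
import cv2,pickle
np.set_printoptions(precision=4,suppress=True,linewidth=160)
c=pickle.load(open('w2.p','rb'));im=cv2.imread('pics/w2.png')
h=cv2.cvtColor(im,cv2.COLOR_BGR2HSV)
print(h[270:290:4,100],h[264,360])
m=((h[...,0]<17)&(h[...,1]>150)).astype(np.uint8);m[:235]=0;m[310:]=0;m[:,:40]=0;m[:,400:]=0
m=cv2.morphologyEx(m,cv2.MORPH_OPEN,np.ones((3,3)))
print(m.sum(0)[40:400:15])
cols=[x for x in range(65,385) if 9<m[:,x].sum()<26 and not 295<x<340]; mid=[np.median(np.nonzero(m[:,x])[0]) for x in cols]
k=np.polyfit(cols,mid,1);print('fit',k,np.std(np.polyval(k,cols)-mid))
A,B=[plane(c,(x,np.polyval(k,x)),.178) for x in(55,388)]
print(A,B,(A+B)/2,np.linalg.norm(A-B),'yaw',np.degrees(np.arctan2(-(A-B)[0],(A-B)[1])))
print('empty',plane(c,(209,175),.07))
a=calibration('scene');b=calibration('side')
print(tri((a,(352.8,214)),(b,(284,218)),(c,(209,175))))
print('s0',tri((a,(346,204.8)),(b,(303.5,206.5)),(c,(265,182))),'s1',tri((b,(243.5,220)),(c,(205,323))))
print('hfar',tri((a,(344.8,160)),(b,(233.5,172.5)),(c,(57,281))))
print('foot',plane(c,(329,215),.219),'vertical: foot',proj(c,np.array([.5883,.0989,.219])),'top',proj(c,np.array([.5883,.0989,.359])))
E
python3 t.py
```

```text
[[ 12 171 112]
 [ 13 174 158]
 [ 13 166 192]
 [ 14 173 195]
 [ 13 166 195]] [ 14 162 208]
[ 0 21 26 24 25 25 25 22 22 22 23 23 23 23 21 22 22 21  0  0 23 22 25 25]
fit [ -0.0683 285.3283] 0.3989305118896756
[0.5017 0.2751 0.178 ] [0.5752 0.046  0.178 ] [0.5384 0.1605 0.178 ] 0.24062706495988698 yaw 17.78042794669918
empty [0.5848 0.2042 0.07  ]
(array([0.5837, 0.2062, 0.0654]), np.float64(0.0026539323366317753))
s0 (array([0.6028, 0.1456, 0.1464]), np.float64(0.0016152362660734974)) s1 (array([0.4793, 0.1679, 0.1469]), np.float64(0.0022169745636707347))
hfar (array([0.505 , 0.2722, 0.1789]), np.float64(0.0021936644227551513))
foot [0.6044 0.0974 0.219 ] vertical: foot [320.172  239.9575] top [320.9192 372.8437]
```

{"name": "send_rows", "arguments": {"rows": [{"x": 0.03, "y": -0.1, "z": 0, "wx": 0, "wy": 0, "wz": 0, "hand": -1}, {"x": 0.03, "y": -0.11, "z": 0, "wx": 0, "wy": 0, "wz": 0, "hand": -1}, {"x": 0.03, "y": -0.11, "z": 0, "wx": 0, "wy": 0, "wz": 0, "hand": -1}, {"x": 0.03, "y": -0.1, "z": 0, "wx": 0, "wy": 0, "wz": 0, "hand": -1}, {"x": 0.03, "y": -0.1, "z": 0, "wx": 0, "wy": 0, "wz": 0, "hand": -1}, {"x": 0, "y": 0, "z": 0, "wx": 0, "wy": 0, "wz": -0.05, "hand": -1}, {"x": 0, "y": 0, "z": 0, "wx": 0, "wy": 0, "wz": -0.043, "hand": -1}, {"x": 0, "y": 0, "z": 0, "wx": 0, "wy": 0, "wz": 0, "hand": -1}, {"x": 0, "y": 0, "z": 0, "wx": 0, "wy": 0, "wz": 0, "hand": -1}, {"x": 0, "y": 0, "z": 0, "wx": 0, "wy": 0, "wz": 0, "hand": -1}]}}

```text
time: 6.97
tool_pos: [0.5919, 0.1808, 0.3213]
tool_rot: [0.0, 0.988, 0.155, 0.0]
contact_force: [0.6, 0.1, -0.2]
gripper_width: 0.155
grasp_force: 58.6
```

```bash
python3 - <<'E'
from h import *
import cv2,pickle
s=manip.state();print(s['time'],s['tool_pos'],s['tool_rot'])
p=s['tool_pos']
c=calibration('wrist');pickle.dump(c,open('w3.p','wb'));im=grab_frame('wrist');cv2.imwrite('pics/w3.png',im)
print(proj(c,np.array([.5845,.2035,.07])),'vertical foot',proj(c,p-[0,0,.102]),'top',proj(c,p+[0,0,.038]))
sc=grab_frame('scene');sd=grab_frame('side');cv2.imwrite('pics/scene3.png',sc);cv2.imwrite('pics/side3.png',sd)
o=[]
for n,f in(('scene',sc),('side',sd)):
    k=calibration(n);f0=proj(k,p-[0,0,.102]);t0=proj(k,p+[0,0,.038]);print(n,f0,t0)
    u,v=(f0.astype(int)-[30,30]); o.append(cv2.resize(f[v:v+60,u:u+60],(320,320),interpolation=cv2.INTER_CUBIC));print('origin',u,v)
w=cv2.resize(im[100:340,170:430],(480,443)) if 0 else cv2.resize(im[110:390,160:400],(480,560))
cv2.imwrite('pics/c3.png',np.hstack([w,np.vstack([x[:280] for x in o])]))
E
```

```text
6.9667 [0.59193304 0.18079779 0.32132672] [3.88328894e-05 9.87981836e-01 1.54570017e-01 2.71959775e-05]
[294.76101424 198.09976912] vertical foot [320.30838429 240.04812721] top [321.09427875 372.59036911]
scene [350.94745953 174.32143651] [352.77180854 125.42254798]
origin 320 144
side [289.68024734 170.10074513] [286.36507137 109.77024661]
origin 259 140
```

View pics/c3.png

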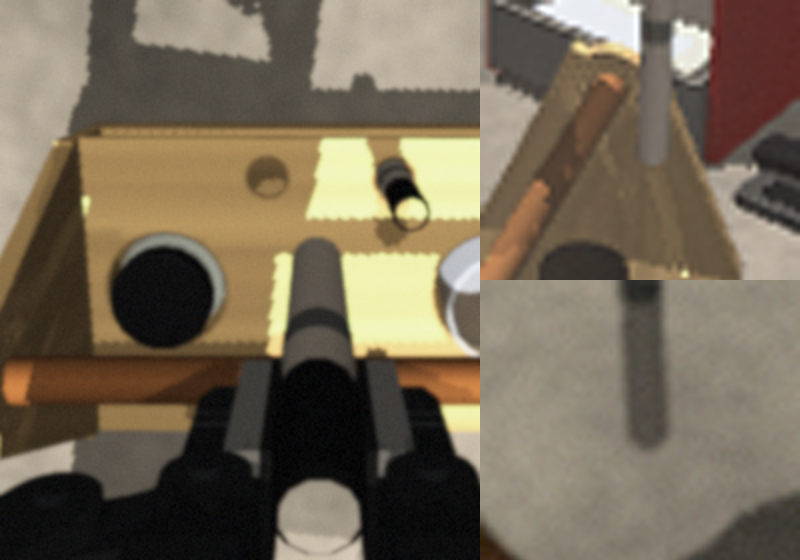

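The crops show the empty hole at full-frame (293.5,199). The held marker is vertical, with its foot within about 1 px of the prediction in all three views.

```bash
python3 - <<'E'
from h import *
import pickle
np.set_printoptions(precision=4,suppress=True)
c=pickle.load(open('w3.p','rb'));d=pickle.load(open('w2.p','rb'))
print(plane(c,(293.5,199),.07),plane(d,(209,175),.07),tri((c,(293.5,199)),(d,(209,175))),'s0top',plane(c,(365.2,215.5),.148))
# dowel axis in w3: left end (163,300), edges rows 290..312
print('dowel',plane(c,(165,301),.178))
s=manip.state();q=s['tool_rot'];psi=2*np.arctan2(q[2],q[1]);p=s['tool_pos'];print(np.degrees(psi))
t=np.array([.5848,.2035]);e=t-p[:2];cs,sn=np.cos(psi),np.sin(psi);print('tool units x,y',(e@[cs,sn])/.15,(e@[sn,-cs])/.15)
E
```

```text
[0.5833 0.2044 0.07  ] [0.5848 0.2042 0.07  ] (array([0.584 , 0.2044, 0.0696]), np.float64(0.0007270716041626697)) s0top [0.6023 0.1479 0.148 ]
dowel [0.502  0.2714 0.178 ]
17.81746051917885
tool units x,y 0.001301112381462902 -0.15778558062887296
```

Two wrist views put the hole at (0.584, 0.2044, 0.0696), and the height matches the text. Moving over it and lowering to just above the deck.

{"name": "send_rows", "arguments": {"rows": [{"x": 0, "y": -0.08, "z": 0, "wx": 0, "wy": 0, "wz": 0, "hand": -1}, {"x": 0, "y": -0.085, "z": 0, "wx": 0, "wy": 0, "wz": 0, "hand": -1}, {"x": 0, "y": 0, "z": 0.1, "wx": 0, "wy": 0, "wz": 0, "hand": -1}, {"x": 0, "y": 0, "z": 0.16, "wx": 0, "wy": 0, "wz": 0, "hand": -1}, {"x": 0, "y": 0, "z": 0.16, "wx": 0, "wy": 0, "wz": 0, "hand": -1}, {"x": 0, "y": 0, "z": 0.16, "wx": 0, "wy": 0, "wz": 0, "hand": -1}, {"x": 0, "y": 0, "z": 0.16, "wx": 0, "wy": 0, "wz": 0, "hand": -1}, {"x": 0, "y": 0, "z": 0.14, "wx": 0, "wy": 0, "wz": 0, "hand": -1}, {"x": 0, "y": 0, "z": 0, "wx": 0, "wy": 0, "wz": 0, "hand": -1}, {"x": 0, "y": 0, "z": 0, "wx": 0, "wy": 0, "wz": 0, "hand": -1}]}}

```text
time: 7.95
tool_pos: [0.5827, 0.2048, 0.1869]
tool_rot: [0.0, 0.988, 0.156, -0.002]
contact_force: [-0.4, 0.2, -1.6]
gripper_width: 0.154
grasp_force: 58.6
```

{"name": "send_rows", "arguments": {"rows": [{"x": 0.005, "y": 0, "z": 0, "wx": 0, "wy": 0, "wz": 0, "hand": -1}, {"x": 0, "y": 0, "z": 0.04, "wx": 0, "wy": 0, "wz": 0, "hand": -1}, {"x": 0, "y": 0, "z": 0.04, "wx": 0, "wy": 0, "wz": 0, "hand": -1}, {"x": 0, "y": 0, "z": 0.04, "wx": 0, "wy": 0, "wz": 0, "hand": -1}, {"x": 0, "y": 0, "z": 0.04, "wx": 0, "wy": 0, "wz": 0, "hand": -1}, {"x": 0, "y": 0, "z": 0.04, "wx": 0, "wy": 0, "wz": 0, "hand": -1}, {"x": 0, "y": 0, "z": 0.04, "wx": 0, "wy": 0, "wz": 0, "hand": -1}, {"x": 0, "y": 0, "z": 0, "wx": 0, "wy": 0, "wz": 0, "hand": -1}, {"x": 0, "y": 0, "z": 0, "wx": 0, "wy": 0, "wz": 0, "hand": -1}, {"x": 0, "y": 0, "z": 0, "wx": 0, "wy": 0, "wz": 0, "hand": -1}]}}

```text
time: 8.78
tool_pos: [0.5846, 0.2048, 0.153]
tool_rot: [0.0, 0.988, 0.155, -0.001]
contact_force: [-1.3, -2.0, -0.8]
gripper_width: 0.158
grasp_force: 58.4
```

The foot is through the deck, with only a small sideways force. Easing by a fraction of a millimetre and lowering further.

{"name": "send_rows", "arguments": {"rows": [{"x": -0.004, "y": 0.004, "z": 0, "wx": 0, "wy": 0, "wz": 0, "hand": -1}, {"x": 0, "y": 0, "z": 0.04, "wx": 0, "wy": 0, "wz": 0, "hand": -1}, {"x": 0, "y": 0, "z": 0.04, "wx": 0, "wy": 0, "wz": 0, "hand": -1}, {"x": 0, "y": 0, "z": 0.04, "wx": 0, "wy": 0, "wz": 0, "hand": -1}, {"x": 0, "y": 0, "z": 0.04, "wx": 0, "wy": 0, "wz": 0, "hand": -1}, {"x": 0, "y": 0, "z": 0.04, "wx": 0, "wy": 0, "wz": 0, "hand": -1}, {"x": 0, "y": 0, "z": 0.03, "wx": 0, "wy": 0, "wz": 0, "hand": -1}, {"x": 0, "y": 0, "z": 0.02, "wx": 0, "wy": 0, "wz": 0, "hand": -1}, {"x": 0, "y": 0, "z": 0, "wx": 0, "wy": 0, "wz": 0, "hand": -1}, {"x": 0, "y": 0, "z": 0, "wx": 0, "wy": 0, "wz": 0, "hand": -1}]}}

```text
time: 9.62
tool_pos: [0.5845, 0.2043, 0.1156]
tool_rot: [-0.0, 0.988, 0.155, -0.0]
contact_force: [0.6, -0.6, -0.5]
gripper_width: 0.158
grasp_force: 58.5
```

Foot is about 5 mm above the floor. Lowering gently until contact.

{"name": "send_rows", "arguments": {"rows": [{"x": 0, "y": 0, "z": 0.006, "wx": 0, "wy": 0, "wz": 0, "hand": -1}, {"x": 0, "y": 0, "z": 0.006, "wx": 0, "wy": 0, "wz": 0, "hand": -1}, {"x": 0, "y": 0, "z": 0.006, "wx": 0, "wy": 0, "wz": 0, "hand": -1}, {"x": 0, "y": 0, "z": 0.006, "wx": 0, "wy": 0, "wz": 0, "hand": -1}, {"x": 0, "y": 0, "z": 0.006, "wx": 0, "wy": 0, "wz": 0, "hand": -1}, {"x": 0, "y": 0, "z": 0.004, "wx": 0, "wy": 0, "wz": 0, "hand": -1}, {"x": 0, "y": 0, "z": 0, "wx": 0, "wy": 0, "wz": 0, "hand": -1}, {"x": 0, "y": 0, "z": 0, "wx": 0, "wy": 0, "wz": 0, "hand": -1}, {"x": 0, "y": 0, "z": 0, "wx": 0, "wy": 0, "wz": 0, "hand": -1}, {"x": 0, "y": 0, "z": 0, "wx": 0, "wy": 0, "wz": 0, "hand": -1}]}}

```text
time: 10.45
tool_pos: [0.5845, 0.2042, 0.1107]
tool_rot: [-0.0, 0.988, 0.155, 0.0]
contact_force: [-0.1, -0.4, -1.1]
gripper_width: 0.155
grasp_force: 58.6
```

{"name": "send_rows", "arguments": {"rows": [{"x": 0, "y": 0, "z": 0.005, "wx": 0, "wy": 0, "wz": 0, "hand": -1}, {"x": 0, "y": 0, "z": 0, "wx": 0, "wy": 0, "wz": 0, "hand": -1}, {"x": 0, "y": 0, "z": 0.005, "wx": 0, "wy": 0, "wz": 0, "hand": -1}, {"x": 0, "y": 0, "z": 0, "wx": 0, "wy": 0, "wz": 0, "hand": -1}, {"x": 0, "y": 0, "z": 0.005, "wx": 0, "wy": 0, "wz": 0, "hand": -1}, {"x": 0, "y": 0, "z": 0, "wx": 0, "wy": 0, "wz": 0, "hand": -1}, {"x": 0, "y": 0, "z": 0, "wx": 0, "wy": 0, "wz": 0, "hand": -1}, {"x": 0, "y": 0, "z": 0, "wx": 0, "wy": 0, "wz": 0, "hand": -1}, {"x": 0, "y": 0, "z": 0, "wx": 0, "wy": 0, "wz": 0, "hand": -1}, {"x": 0, "y": 0, "z": 0, "wx": 0, "wy": 0, "wz": 0, "hand": -1}]}}

```text
time: 11.28
tool_pos: [0.5849, 0.2043, 0.11]
tool_rot: [0.0, 0.988, 0.155, 0.0]
contact_force: [-3.7, -1.6, 7.0]
gripper_width: 0.156
grasp_force: 59.6
```

Contact at 7 N: the marker stands on the floor. Opening partway, since a neighbour stands 60 mm away, and then going straight up.

{"name": "send_rows", "arguments": {"rows": [{"x": 0, "y": 0, "z": 0, "wx": 0, "wy": 0, "wz": 0, "hand": -0.1}, {"x": 0, "y": 0, "z": 0, "wx": 0, "wy": 0, "wz": 0, "hand": -0.1}, {"x": 0, "y": 0, "z": 0, "wx": 0, "wy": 0, "wz": 0, "hand": -0.1}, {"x": 0, "y": 0, "z": 0, "wx": 0, "wy": 0, "wz": 0, "hand": -0.1}, {"x": 0, "y": 0, "z": 0, "wx": 0, "wy": 0, "wz": 0, "hand": -0.1}, {"x": 0, "y": 0, "z": 0, "wx": 0, "wy": 0, "wz": 0, "hand": -0.1}, {"x": 0, "y": 0, "z": 0, "wx": 0, "wy": 0, "wz": 0, "hand": -0.1}, {"x": 0, "y": 0, "z": 0, "wx": 0, "wy": 0, "wz": 0, "hand": -0.1}, {"x": 0, "y": 0, "z": 0, "wx": 0, "wy": 0, "wz": 0, "hand": -0.1}, {"x": 0, "y": 0, "z": 0, "wx": 0, "wy": 0, "wz": 0, "hand": -0.1}]}}

```text
time: 12.12
tool_pos: [0.5845, 0.2042, 0.1085]
tool_rot: [0.0, 0.988, 0.155, 0.0]
contact_force: [0.2, 0.8, 0.2]
gripper_width: 0.445
grasp_force: 0.0
```

{"name": "send_rows", "arguments": {"rows": [{"x": 0, "y": 0, "z": -0.05, "wx": 0, "wy": 0, "wz": 0, "hand": -0.1}, {"x": 0, "y": 0, "z": -0.1, "wx": 0, "wy": 0, "wz": 0, "hand": -0.1}, {"x": 0, "y": 0, "z": -0.15, "wx": 0, "wy": 0, "wz": 0, "hand": -0.1}, {"x": 0, "y": 0, "z": -0.2, "wx": 0, "wy": 0, "wz": 0, "hand": -0.1}, {"x": 0, "y": 0, "z": -0.2, "wx": 0, "wy": 0, "wz": 0, "hand": -0.1}, {"x": 0, "y": 0, "z": -0.2, "wx": 0, "wy": 0, "wz": 0, "hand": -0.1}, {"x": 0, "y": 0, "z": -0.2, "wx": 0, "wy": 0, "wz": 0, "hand": -0.1}, {"x": 0, "y": 0, "z": -0.15, "wx": 0, "wy": 0, "wz": 0, "hand": -0.1}, {"x": 0, "y": 0, "z": 0, "wx": 0, "wy": 0, "wz": 0, "hand": -0.1}, {"x": 0, "y": 0, "z": 0, "wx": 0, "wy": 0, "wz": 0, "hand": -0.1}]}}

```text
time: 12.95
tool_pos: [0.5854, 0.2044, 0.2989]
tool_rot: [-0.0, 0.988, 0.155, 0.002]
contact_force: [0.7, -0.3, -0.1]
gripper_width: 0.451
grasp_force: 0.0
```

```bash
python3 - <<'E'
from h import *
import cv2,pickle
s=manip.state();print(s['time'],s['tool_pos'],s['tool_rot'],s['joint_pos'])
c=calibration('wrist');pickle.dump(c,open('w4.p','wb'));im=grab_frame('wrist');cv2.imwrite('pics/w4.png',im)
cv2.imwrite('pics/side4.png',grab_frame('side'));cv2.imwrite('pics/scene4.png',grab_frame('scene'))
print('new marker top',proj(c,np.array([.584,.2044,.148])))
E
```

```text
12.95 [0.58538669 0.20439139 0.29887041] [-1.27892797e-04  9.87867095e-01  1.55283038e-01  2.40105306e-03] [ 2.15981281e-01  6.81155578e-03  1.54813715e+00 -3.29516598e-05
  1.58183514e+00  1.47494833e+00]
new marker top [319.50924804 224.63022084]
```

View pics/w4.png

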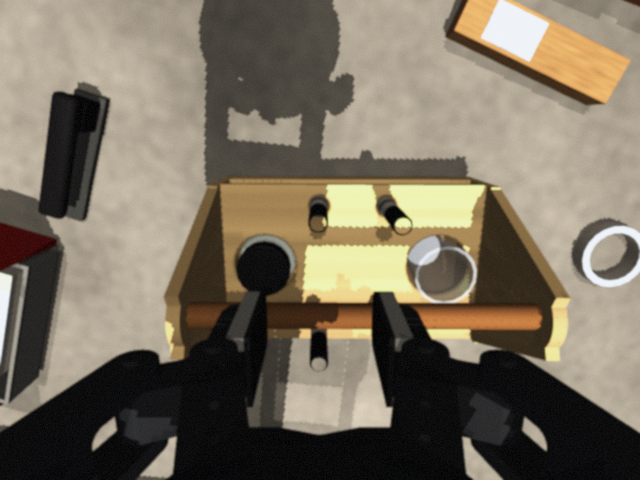

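The marker stands upright in its hole with its top at (319,222). The dowel runs from (188,317) to (541,318), fully visible. Measuring it for the grasp.

```bash
cat > t2.py <<'E'
from h import *
import cv2,pickle
np.set_printoptions(precision=4,suppress=True,linewidth=160)
c=pickle.load(open('w4.p','rb'));im=cv2.imread('pics/w4.png')
h=cv2.cvtColor(im,cv2.COLOR_BGR2HSV)
m=((h[...,0]<17)&(h[...,1]>150)).astype(np.uint8);m[:295]=0;m[340:]=0;m[:,:170]=0;m[:,560:]=0
m=cv2.morphologyEx(m,cv2.MORPH_OPEN,np.ones((3,3)))
cols=[x for x in range(172,558) if 15<m[:,x].sum()<32 and not 235<x<275 and not 370<x<415]
mid=[np.mean(np.nonzero(m[:,x])[0]) for x in cols];k=np.polyfit(cols,mid,1)
print(cols[0],cols[-1],k,np.std(np.polyval(k,cols)-mid))
e=[(x,np.polyval(k,x)) for x in (188,541)]
A,B=[plane(c,p,.178) for p in e]
print(A,B,(A+B)/2,np.linalg.norm(A-B),np.degrees(np.arctan2(-(A-B)[0],(A-B)[1])))
d=pickle.load(open('w2.p','rb'))
print('far end 2 views',tri((c,e[0]),(d,(55,281.5))),'near',tri((c,e[1]),(d,(388,258.8))))
s=manip.state();p=s['tool_pos'];q=s['tool_rot'];psi=2*np.arctan2(q[2],q[1])
u=(A-B)/np.linalg.norm(A-B);g=(A+B)/2+.017*u;e=(g-p)[:2];cs,sn=np.cos(psi),np.sin(psi);print('grasp',g,'units',e@[cs,sn]/.15,e@[sn,-cs]/.15,np.degrees(psi))
E
python3 t2.py
```

```text
187 540 [  0.0064 313.4797] 0.7150657892983997
[0.5032 0.2724 0.178 ] [0.5757 0.043  0.178 ] [0.5394 0.1577 0.178 ] 0.2406186931126162 17.54741555439529
far end 2 views (array([0.5058, 0.2714, 0.1842]), np.float64(0.0006789061443410228)) near (array([0.5773, 0.0476, 0.1848]), np.float64(0.00025400815024680123))
grasp [0.5343 0.1739 0.178 ] units -0.3754588891005008 0.09004819735484235 17.867686438684963
```

{"name": "send_rows", "arguments": {"rows": [{"x": -0.1, "y": 0.022, "z": 0, "wx": 0, "wy": 0, "wz": 0, "hand": 0.1}, {"x": -0.1, "y": 0.022, "z": 0, "wx": 0, "wy": 0, "wz": 0, "hand": 0.1}, {"x": -0.1, "y": 0.022, "z": 0, "wx": 0, "wy": 0, "wz": 0, "hand": 0.1}, {"x": -0.083, "y": 0.021, "z": 0, "wx": 0, "wy": 0, "wz": 0, "hand": 0.1}, {"x": 0, "y": 0, "z": 0, "wx": 0, "wy": 0, "wz": -0.1, "hand": 0.1}, {"x": 0, "y": 0, "z": 0, "wx": 0, "wy": 0, "wz": -0.14, "hand": 0.1}, {"x": 0, "y": 0, "z": 0, "wx": 0, "wy": 0, "wz": -0.14, "hand": 0.1}, {"x": 0, "y": 0, "z": 0, "wx": 0, "wy": 0, "wz": -0.14, "hand": 0.1}, {"x": 0, "y": 0, "z": 0, "wx": 0, "wy": 0, "wz": -0.14, "hand": 0.1}, {"x": 0, "y": 0, "z": 0, "wx": 0, "wy": 0, "wz": -0.14, "hand": 0.1}]}}

```text
time: 13.93
tool_pos: [0.533, 0.174, 0.2937]
tool_rot: [-0.001, 0.89, 0.455, -0.002]
contact_force: [0.4, -0.5, 0.3]
gripper_width: 0.551
grasp_force: 0.0
```

{"name": "send_rows", "arguments": {"rows": [{"x": 0, "y": 0, "z": 0, "wx": 0, "wy": 0, "wz": -0.14, "hand": 0.1}, {"x": 0, "y": 0, "z": 0, "wx": 0, "wy": 0, "wz": -0.14, "hand": 0.1}, {"x": 0, "y": 0, "z": 0, "wx": 0, "wy": 0, "wz": -0.14, "hand": 0.1}, {"x": 0, "y": 0, "z": 0, "wx": 0, "wy": 0, "wz": -0.14, "hand": 0.1}, {"x": 0, "y": 0, "z": 0, "wx": 0, "wy": 0, "wz": -0.14, "hand": 0.1}, {"x": 0, "y": 0, "z": 0, "wx": 0, "wy": 0, "wz": -0.14, "hand": 0.1}, {"x": 0, "y": 0, "z": 0, "wx": 0, "wy": 0, "wz": -0.14, "hand": 0.1}, {"x": 0, "y": 0, "z": 0, "wx": 0, "wy": 0, "wz": -0.14, "hand": 0.1}, {"x": 0, "y": 0, "z": 0, "wx": 0, "wy": 0, "wz": -0.076, "hand": 0.1}, {"x": 0, "y": 0, "z": 0, "wx": 0, "wy": 0, "wz": 0, "hand": 0.1}]}}

```text
time: 14.77
tool_pos: [0.5331, 0.174, 0.2938]
tool_rot: [-0.001, 0.59, 0.808, -0.001]
contact_force: [-0.1, -0.1, -0.2]
gripper_width: 0.552
grasp_force: 0.0
```

```bash
python3 - <<'E'
from h import *
import cv2,pickle
np.set_printoptions(precision=4,suppress=True)
s=manip.state();q=s['tool_rot'];p=s['tool_pos'];psi=2*np.arctan2(q[2],q[1]);print(s['time'],p,q,np.degrees(psi),s['joint_pos'],s['gripper_width'])
c=calibration('wrist');pickle.dump(c,open('w5.p','wb'));im=grab_frame('wrist');cv2.imwrite('pics/w5.png',im)
h=cv2.cvtColor(im,cv2.COLOR_BGR2HSV)
m=((h[...,0]<17)&(h[...,1]>150)).astype(np.uint8)
m=cv2.morphologyEx(m,cv2.MORPH_OPEN,np.ones((5,5)))
for z in(.178,.183):
  for r in range(140,380,20):
    x=np.nonzero(m[r,250:390])[0]
    if 15<len(x)<60:
        X=plane(c,(250+(x[0]+x[-1])/2,r),z); e=(X-p)[:2]; print(z,r,x[0]+250,x[-1]+250,len(x),X,'tool y mm',1e3*(e@[np.sin(psi),-np.cos(psi)]))
E
```

```text
14.7667 [0.5331 0.174  0.2938] [-0.0012  0.5896  0.8077 -0.0013] 107.7402218512318 [ 0.1829 -0.1276  1.6852 -0.      1.5876 -0.1267] 0.5524962444943592
0.178 140 309 336 28 [0.5167 0.2307 0.178 ] tool y mm 1.6645231399676392
0.178 160 309 335 27 [0.52   0.2194 0.178 ] tool y mm 1.3976136896098266
0.178 180 309 335 27 [0.5237 0.208  0.178 ] tool y mm 1.4298475228187637
0.178 200 310 335 26 [0.5278 0.1963 0.178 ] tool y mm 1.7726440331959064
0.178 220 310 333 24 [0.5311 0.184  0.178 ] tool y mm 1.1830711685137663
0.178 240 310 333 24 [0.5351 0.1717 0.178 ] tool y mm 1.2137664314744154
0.178 260 309 333 25 [0.5389 0.1588 0.178 ] tool y mm 0.9232333705650759
0.178 280 310 333 24 [0.5434 0.1459 0.178 ] tool y mm 1.27762623524591
0.178 300 309 333 25 [0.5474 0.1324 0.178 ] tool y mm 0.980064724195328
0.178 320 309 333 25 [0.5519 0.1186 0.178 ] tool y mm 1.009654846654679
0.178 340 310 332 23 [0.5564 0.1044 0.178 ] tool y mm 1.040071683090317
0.178 360 308 333 26 [0.5608 0.0898 0.178 ] tool y mm 0.7264954409840312
0.183 140 309 336 28 [0.5166 0.2309 0.183 ] tool y mm 1.639565688759212
0.183 160 309 335 27 [0.5199 0.2198 0.183 ] tool y mm 1.3778325882690488
0.183 180 309 335 27 [0.5235 0.2086 0.183 ] tool y mm 1.4094412896288009
0.183 200 310 335 26 [0.5275 0.1971 0.183 ] tool y mm 1.74558972265717
0.183 220 310 333 24 [0.5308 0.1851 0.183 ] tool y mm 1.1674508308670921
0.183 240 310 333 24 [0.5347 0.173  0.183 ] tool y mm 1.1975508004795288
0.183 260 309 333 25 [0.5384 0.1604 0.183 ] tool y mm 0.9126522375969568
0.183 280 310 333 24 [0.5428 0.1477 0.183 ] tool y mm 1.2601721292312944
0.183 300 309 333 25 [0.5468 0.1344 0.183 ] tool y mm 0.9683814235466187
0.183 320 309 333 25 [0.5511 0.1209 0.183 ] tool y mm 0.9973976853717079
0.183 340 310 332 23 [0.5556 0.107  0.183 ] tool y mm 1.027224628167251
0.183 360 308 333 26 [0.5599 0.0927 0.183 ] tool y mm 0.7197297756001315
```

The dowel is aligned within 0.3°, with a 1.2 mm sideways offset. Correcting and descending to TCP z 0.160.

{"name": "send_rows", "arguments": {"rows": [{"x": 0, "y": 0.008, "z": 0, "wx": 0, "wy": 0, "wz": 0, "hand": 0.1}, {"x": 0, "y": 0, "z": 0.1, "wx": 0, "wy": 0, "wz": 0, "hand": 0.1}, {"x": 0, "y": 0, "z": 0.15, "wx": 0, "wy": 0, "wz": 0, "hand": 0.1}, {"x": 0, "y": 0, "z": 0.15, "wx": 0, "wy": 0, "wz": 0, "hand": 0.1}, {"x": 0, "y": 0, "z": 0.15, "wx": 0, "wy": 0, "wz": 0, "hand": 0.1}, {"x": 0, "y": 0, "z": 0.15, "wx": 0, "wy": 0, "wz": 0, "hand": 0.1}, {"x": 0, "y": 0, "z": 0.12, "wx": 0, "wy": 0, "wz": 0, "hand": 0.1}, {"x": 0, "y": 0, "z": 0.07, "wx": 0, "wy": 0, "wz": 0, "hand": 0.1}, {"x": 0, "y": 0, "z": 0, "wx": 0, "wy": 0, "wz": 0, "hand": 0.1}, {"x": 0, "y": 0, "z": 0, "wx": 0, "wy": 0, "wz": 0, "hand": 0.1}]}}

```text
time: 15.65
tool_pos: [0.5348, 0.1745, 0.1622]
tool_rot: [-0.0, 0.59, 0.807, -0.0]
contact_force: [-0.1, 0.3, 0.7]
gripper_width: 0.55
grasp_force: 0.0
```

{"name": "send_rows", "arguments": {"rows": [{"x": 0, "y": 0, "z": 0, "wx": 0, "wy": 0, "wz": 0, "hand": -0.3}, {"x": 0, "y": 0, "z": 0, "wx": 0, "wy": 0, "wz": 0, "hand": -0.4}, {"x": 0, "y": 0, "z": 0, "wx": 0, "wy": 0, "wz": 0, "hand": -0.5}, {"x": 0, "y": 0, "z": 0, "wx": 0, "wy": 0, "wz": 0, "hand": -0.6}, {"x": 0, "y": 0, "z": 0, "wx": 0, "wy": 0, "wz": 0, "hand": -1}, {"x": 0, "y": 0, "z": 0, "wx": 0, "wy": 0, "wz": 0, "hand": -1}, {"x": 0, "y": 0, "z": 0, "wx": 0, "wy": 0, "wz": 0, "hand": -1}, {"x": 0, "y": 0, "z": 0, "wx": 0, "wy": 0, "wz": 0, "hand": -1}, {"x": 0, "y": 0, "z": 0, "wx": 0, "wy": 0, "wz": 0, "hand": -1}, {"x": 0, "y": 0, "z": 0, "wx": 0, "wy": 0, "wz": 0, "hand": -1}]}}

```text
time: 16.48
tool_pos: [0.5348, 0.1744, 0.164]
tool_rot: [-0.0, 0.59, 0.807, -0.0]
contact_force: [-5.1, -1.2, 4.8]
gripper_width: 0.187
grasp_force: 58.4
```

The dowel is gripped at 58 N. A slow small lift first to check the balance.

{"name": "send_rows", "arguments": {"rows": [{"x": 0, "y": 0, "z": -0.01, "wx": 0, "wy": 0, "wz": 0, "hand": -1}, {"x": 0, "y": 0, "z": -0.01, "wx": 0, "wy": 0, "wz": 0, "hand": -1}, {"x": 0, "y": 0, "z": -0.015, "wx": 0, "wy": 0, "wz": 0, "hand": -1}, {"x": 0, "y": 0, "z": -0.015, "wx": 0, "wy": 0, "wz": 0, "hand": -1}, {"x": 0, "y": 0, "z": -0.015, "wx": 0, "wy": 0, "wz": 0, "hand": -1}, {"x": 0, "y": 0, "z": -0.015, "wx": 0, "wy": 0, "wz": 0, "hand": -1}, {"x": 0, "y": 0, "z": -0.01, "wx": 0, "wy": 0, "wz": 0, "hand": -1}, {"x": 0, "y": 0, "z": 0, "wx": 0, "wy": 0, "wz": 0, "hand": -1}, {"x": 0, "y": 0, "z": 0, "wx": 0, "wy": 0, "wz": 0, "hand": -1}, {"x": 0, "y": 0, "z": 0, "wx": 0, "wy": 0, "wz": 0, "hand": -1}]}}

```text
time: 17.32
tool_pos: [0.5349, 0.1745, 0.1759]
tool_rot: [-0.0, 0.59, 0.807, -0.0]
contact_force: [-0.3, -0.1, -7.6]
gripper_width: 0.185
grasp_force: 58.6
```

```bash
python3 - <<'E'
from h import *
np.set_printoptions(precision=3,suppress=True)
s=manip.state();print(s['time'],s['tool_pos'],s['tool_rot'],s['contact_force'],s['ft_torque'],s['gripper_width'])
E
```

```text
17.3167 [0.535 0.175 0.176] [-0.     0.59   0.807 -0.   ] [-0.332 -0.127 -7.62 ] [-0.014 -0.01  -0.022] 0.18525705058987932
```

It carries 7.6 N with a near-zero moment, so it is balanced. Lifting the rest to 8 cm.

{"name": "send_rows", "arguments": {"rows": [{"x": 0, "y": 0, "z": -0.02, "wx": 0, "wy": 0, "wz": 0, "hand": -1}, {"x": 0, "y": 0, "z": -0.03, "wx": 0, "wy": 0, "wz": 0, "hand": -1}, {"x": 0, "y": 0, "z": -0.04, "wx": 0, "wy": 0, "wz": 0, "hand": -1}, {"x": 0, "y": 0, "z": -0.04, "wx": 0, "wy": 0, "wz": 0, "hand": -1}, {"x": 0, "y": 0, "z": -0.04, "wx": 0, "wy": 0, "wz": 0, "hand": -1}, {"x": 0, "y": 0, "z": -0.04, "wx": 0, "wy": 0, "wz": 0, "hand": -1}, {"x": 0, "y": 0, "z": -0.03, "wx": 0, "wy": 0, "wz": 0, "hand": -1}, {"x": 0, "y": 0, "z": 0, "wx": 0, "wy": 0, "wz": 0, "hand": -1}, {"x": 0, "y": 0, "z": 0, "wx": 0, "wy": 0, "wz": 0, "hand": -1}, {"x": 0, "y": 0, "z": 0, "wx": 0, "wy": 0, "wz": 0, "hand": -1}]}}

```text
time: 18.15
tool_pos: [0.5347, 0.1745, 0.2116]
tool_rot: [-0.0, 0.59, 0.807, -0.0]
contact_force: [-0.5, -0.6, -8.1]
gripper_width: 0.186
grasp_force: 58.7
```

{"name": "send_rows", "arguments": {"rows": [{"x": 0, "y": 0, "z": -0.02, "wx": 0, "wy": 0, "wz": 0, "hand": -1}, {"x": 0, "y": 0, "z": -0.04, "wx": 0, "wy": 0, "wz": 0, "hand": -1}, {"x": 0, "y": 0, "z": -0.05, "wx": 0, "wy": 0, "wz": 0, "hand": -1}, {"x": 0, "y": 0, "z": -0.05, "wx": 0, "wy": 0, "wz": 0, "hand": -1}, {"x": 0, "y": 0, "z": -0.04, "wx": 0, "wy": 0, "wz": 0, "hand": -1}, {"x": 0, "y": 0, "z": -0.01, "wx": 0, "wy": 0, "wz": 0, "hand": -1}, {"x": 0, "y": 0, "z": 0, "wx": 0, "wy": 0, "wz": 0, "hand": -1}, {"x": 0, "y": 0, "z": 0, "wx": 0, "wy": 0, "wz": 0, "hand": -1}, {"x": 0, "y": 0, "z": 0, "wx": 0, "wy": 0, "wz": 0, "hand": -1}, {"x": 0, "y": 0, "z": 0, "wx": 0, "wy": 0, "wz": 0, "hand": -1}]}}

```text
time: 18.98
tool_pos: [0.5346, 0.1745, 0.2428]
tool_rot: [-0.0, 0.59, 0.807, -0.0]
contact_force: [0.2, -0.3, -7.9]
gripper_width: 0.187
grasp_force: 58.8
```

```bash
python3 - <<'E'
from h import *
import cv2
np.set_printoptions(precision=3,suppress=True)
s=manip.state();print(s['time'],s['tool_pos'],s['tool_rot'],s['contact_force'],s['ft_torque'],s['gripper_width'])
a=grab_frame('scene');b=grab_frame('side');cv2.imwrite('pics/scene9.png',a);cv2.imwrite('pics/side9.png',b)
cv2.imwrite('pics/end.png',np.hstack([cv2.resize(a[90:290,250:450],(400,400),interpolation=2),cv2.resize(b[110:310,180:380],(400,400),interpolation=2)]))
E
```

```text
18.9833 [0.535 0.174 0.243] [-0.     0.59   0.807 -0.   ] [ 0.211 -0.332 -7.943] [ 0.007 -0.069 -0.073] 0.18725332738545525
```

View pics/end.png

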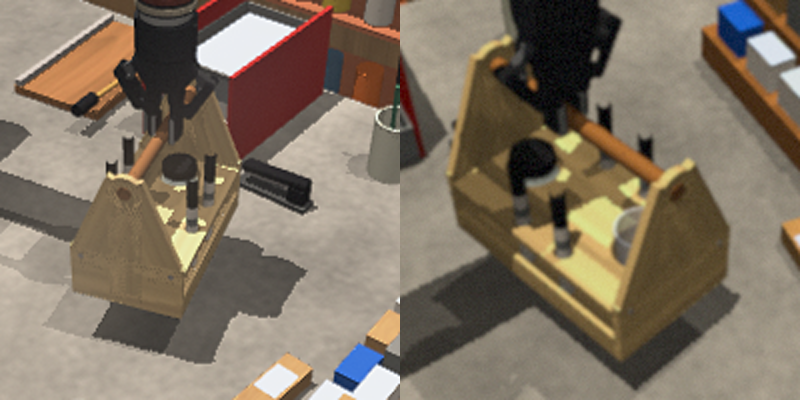

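All four markers, the jar and the cup stand upright in the lifted carrier. One number check of height and level from the corners: bottom front corner at scene (341,248) / side (291,290), near dowel end at scene (312.5,185) / side (319,205).

```bash
python3 - <<'E'
from h import *
np.set_printoptions(precision=3,suppress=True)
a=calibration('scene');b=calibration('side');s=manip.state()
print(tri((a,(312.5,185)),(b,(319,205))))
c,n=np.cos(np.radians(17.6)),np.sin(np.radians(17.6));o=np.array([s['tool_pos'][0]+.017*n,s['tool_pos'][1]-.017*c,.08])
W=lambda x,y,z:o+[c*x-n*y,n*x+c*y,z]
for N,x,y in(('near+x',.075,-.127),('near-x',-.075,-.127),('far-x',-.075,.127),('far+x',.075,.127)): print(N,proj(a,W(x,y,0)),proj(b,W(x,y,0)))
print('dowel ends',[ (proj(a,W(0,y,.178)),proj(b,W(0,y,.178))) for y in(-.127,.127)])
E
```

```text
(array([0.58 , 0.038, 0.26 ]), np.float64(0.0027446262330264636))
near+x [339.956 249.438] [343.472 247.29 ]
near-x [285.707 235.916] [290.449 290.122]
far-x [320.016 182.078] [208.464 221.652]
far+x [368.657 192.605] [261.432 187.058]
dowel ends [(array([310.94 , 186.704]), array([317.86 , 205.184])), (array([345.466, 133.76 ]), array([224.801, 139.453]))]
```

The level-at-8-cm prediction matches the seen corners within about 1.5 px. Handing in.

```bash
python3 -c "
from plant import job_done
print(job_done())"
```

```text
the job is handed in; nothing more can be done
None
```

The tester marker stands on the floor of its carrier hole, and the arm is holding the loaded carrier by its dowel handle, level and steady with its underside about 8 cm above the counter; job handed in at about 19 s.

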